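Set the angle table on its spacer blocks

TASK

Set the angle table to its test angle: fold its plate up and back by the orange bar until it leans there by itself, then put the blue spacer block on the dark landing area, pushed end-on against the black fence, and the green block squarely on top of it. Then swing the plate back down slowly, without letting it drop, until its roller meets the stack, bed it by pressing the bar down with about 15 N for half a second (never with 30 N or more), and let go so that the plate rests on the stack. Leave the red block, the bottles, the jar and the dish alone.

Things in the scene. Friction and masses are not known exactly. Their poses are not given: they have to be found in the camera images.
- angle_table: Grey base of the angle table, fixed, 15 mm thick, on the bench; x = -75 to +75, y = -80 to +130 mm of its frame, origin on the bench. The plate's hinge runs along its x at y = +100 mm; the closed plate reaches from there to -y. A flush dark landing area lies at y = -50 mm, at its +x end a black fence.
- fence (a point): Middle of the fence's foot line, on the base top: the black fence, 12 mm high, 12 mm thick (x), 60 mm wide (y = -80 to -20 mm of the angle table), turns its face to the table's -x, 35 mm from the seat. Rigid, fixed. This point lies in that face; axes as the angle table's.
- plate (a joint): Angle of the plate in rad: 0 flat (its start), growing as the bar end is lifted, stop at 1.9. It balances near 1.45; beyond, it falls back and stays leaning on the stop; before, it falls shut. The hinge turns freely; plate with bar and roller weighs about 0.7 kg (2 to 4 N at the bar). Aluminium, 120 mm (along the hinge) x 155 x 10 mm, underside 10 mm above the hinge-roller line.
- roller (a point): Middle of the axis of the steel roller under the plate's free end, 20 mm thick, 70 mm long, parallel to the hinge, 150 mm from the hinge axis and level with it when the plate is flat. Resting on a stack of height H on the base, the sine of the plate's angle is H / 150 mm: 0.41 rad with blue and green together. It carries about 5 N of plate weight, plus 1.4 x the push on the bar.
- hinge (a point): Middle of the hinge axis, 25 mm above the bench, at x = 0, y = +100 mm of the angle table; axes as the angle table's; the hinge axis is its x.
- bar (a point): Middle of the orange lifting bar: round, 10 mm thick, parallel to the hinge, 90 mm free between two side rods; 45 mm gap to the plate's edge. Plate flat: 210 mm from the hinge axis towards the table's -y and 15 mm above the axis (40 mm above the bench). It swings with the plate; a light grip (20 N) lets it turn between the fingers.
- seat (a point): Where the centre of the blue block's underside belongs: on the base top, at x = 0, y = -50 mm of the angle table, straight below the place where the roller comes down; axes as the angle table's. The blue block lies with its length along x here, and its +x end then touches the fence.
- blue: Blue anodised block, 70 x 40 x 35 mm (its x, y, z), about 0.27 kg, loose, lying flat on the table at the start; origin at the centre of its underside, x along its 70 mm length. The lower one of the stack.
- green: Green anodised block, 70 x 40 x 25 mm (its x, y, z), about 0.19 kg, loose, lying flat on the table at the start; origin at the centre of its underside, x along its 70 mm length. The upper one of the stack.
- red: Red anodised block, 70 x 40 x 30 mm (its x, y, z), about 0.23 kg, loose, lying flat on the table at the start; origin at the centre of its underside, x along its 70 mm length. Not used: leave it.
- amber_bottle: Amber bottle, 68 mm thick, 160 mm tall, loose, upright; origin under its centre. Leave it.
- jar: White jar, 60 mm thick, 60 mm tall, loose; origin under its centre. Leave it.
- spray_bottle: Clear spray bottle with red head, 64 mm thick, 191 mm tall, loose; origin under its centre. Leave it.
- dish: White shallow dish, 90 mm wide, 20 mm high, loose; origin under its centre. Leave it.

How it is judged:
By the outcome, as a careful person would: the job done as asked, in the order asked, and still so for the second after the job is handed in, with the robot touching nothing.
It also fails if it takes over 72 s, if anything falls off the work surface, if the arm or the gripper's body presses on something with over 40 N, if the wrist force passes 120 N, or if a joint passes its speed limit or range.

ROBOT

A 6-joint arm with a two-finger parallel gripper is mounted at the origin on the work surface. World frame = base frame: x ahead of the robot, y to its left, z up, the work surface at z = 0. Lengths are in mm, angles in rad, forces in N, time in s.
With the tool pointing down it reaches from about 325 to 775 mm from the base axis. Payload 5.5 kg.
Tool frame: the origin (TCP) lies on the front face of the gripper's body, between the roots of the fingers; the fingertips stand robot.nose_length ahead of it and the grasp point (between the pads) lies 54 mm ahead of it (robot.nose_length is the distance from the TCP to the fingertips, in mm); z points along the fingers, y is the line along which they close (so a half turn about z gives the same grasp; the last joint's range is limited). The gripper opens to 85 mm and grips with 20 to 120 N. Pads are 22 mm wide; open, the fingers measure 114 mm over their backs; the gripper's body (76 mm by 85 mm) begins 54 mm behind the grasp point. The pads swing forward as they close: fully open they stand 13 mm farther back than shut.
Start: joints at [1.29, 0.091, 1.231, -0, 1.82, -0.057], TCP at [133.165, 585.05, 303.875] pointing down, gripper open.
Joint ranges: [-2.87, 2.87], [-0.86, 2.18], [0.17, 2.46], [-1.51, 4.65], [0.06, 2.69], [-2.65, 2.65]. Speed limits (rad/s): [2.57, 2.57, 3.01, 3.14, 3.14, 3.14].

INTERFACE

Orientations are given as a unit quaternion [w, x, y, z].
In Python, from rig import robot gives the robot as it stands.
- The arm moves only by the shell command python3 steer.py 'ROWS'. ROWS is a JSON list of rows, 1 to 10 of them, each an object with the fields ax, ay, az (a rotation vector in parts of the range, where 1.0 means 2 rad), dx, dy, dz (the shift in shares of 400 mm (1.0 is 400 mm)), jaw (the finger opening in mm); a field left out counts as zero (the opening has to be given); each row is the pose to reach, as a shift and turn from the pose commanded when the command began, along the tool's axes at that moment; what a row does not reach only later rows make up. A row lasts 1/10 s, in which the tool goes at most 50 mm and 0.15 rad, less where a joint would pass 70% of its speed; a pose out of reach is approached as far as the arm can. The fingers move at their own pace and stop on an object; the grip force is fixed at half the most. Time passes only in rows, so rows that do not move let the fingers close. It prints the time, the measured TCP pose, the force, the opening and the grip force at its end. A shift or turn number past 1, either way, is cut back to 1. Input that does not fit is refused with a message, and nothing moves.
- robot.sense(): the state, without advancing time (a new reading comes with each control period).
- robot.capture(name): name is "scene" or "top"; returns a dict with "img" (400x640x3 uint8, red, green, blue), "depth" (400x640 float32, mm along the optical axis (not along the pixel's ray), 0 where there is no reading), "K" (3x3 intrinsics, pixels), "R" (3x3) and "t" (3): a world point X has camera coordinates R X + t. Camera axes: x right, y down, z forward; pixel columns grow to the right and rows downward; lengths in mm; the calibration is good to about 2 mm. A picture is of the moment at which its call begins.
- robot.close_job(): hands the job in; it is judged then, once.
The state is a dict: "time": time; "qpos": joint angles; "joint_velocities": joint speeds; "joint_torque": joint torques, N m; "position": TCP position; "orientation": TCP orientation; "force": force on the tool from outside, world axes, zero at the start; "ft_torque": the same for the moment, N m; "gripper_width": finger opening in mm; "grasp_force": force on a finger pad.
Only numpy, scipy, OpenCV 4.12 (cv2) and the standard library are available. Lean on these libraries where they do the work, as an engineer would, in place of code of your own. Each camera call takes 0.05 s, during which the arm holds its last target. There are 200 camera calls.

## Working session

There is one attempt and no reset: what is moved stays moved. The work goes in short steps, Python scripts to look and compute and a shell command to move; the robot and the scene stay as the last step left them, time stands still between calls to the robot, and variables do not carry over. Pictures are saved under pics/ and viewed, at most 10 in all, crops included, and the job is handed in when it is done.

```bash
ls; mkdir -p pics; python3 - <<'E'
from rig import robot
import cv2,numpy as np
s=robot.sense();print({k:s[k] for k in('time','position','orientation','force','gripper_width')},robot.nose_length)
for n in('scene','top'):
    c=robot.capture(n);cv2.imwrite(f'pics/{n}0.png',c['img'][:,:,::-1]);np.savez(f'{n}0.npz',**c)
    print(n,c['K'].tolist(),(-c['R'].T@c['t']).round(1),c['R'].round(3).tolist())
E
```

```text
pics
rig.py
steer.py
{'time': 0.0, 'position': array([133.11807507, 584.89870215, 302.73263672]), 'orientation': array([-1.69799532e-04,  1.11659919e-01,  9.93745988e-01, -9.72601117e-04]), 'force': array([-0.078204  ,  0.32327199,  1.05155519]), 'gripper_width': 85.49150749738625} 72.6
scene [[375.999888023667, 0.0, 314.17287287976103], [0.0, 375.999888023667, 196.72412513255523], [0.0, 0.0, 1.0]] [1374.8  -23.9  865.2] [[-0.137, 0.991, -0.003], [0.692, 0.094, -0.716], [-0.709, -0.1, -0.698]]
top [[424.6304238961587, 0.0, 311.76293554652324], [0.0, 424.6304238961587, 194.11028972660154], [0.0, 0.0, 1.0]] [ 508.4 -157.3 1199.2] [[0.019, -1.0, 0.001], [-0.998, -0.019, -0.059], [0.059, 0.0, -0.998]]
```

View pics/scene0.png

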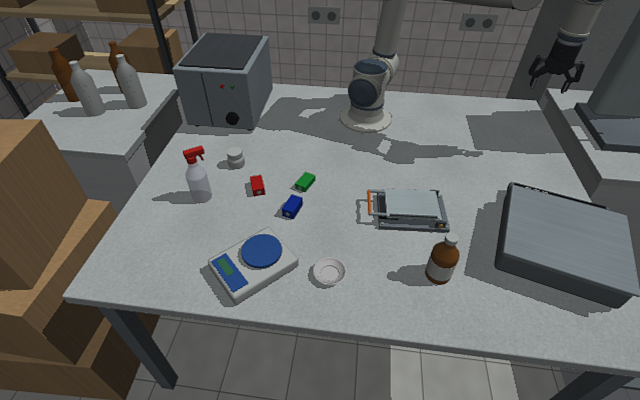

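View pics/top0.png

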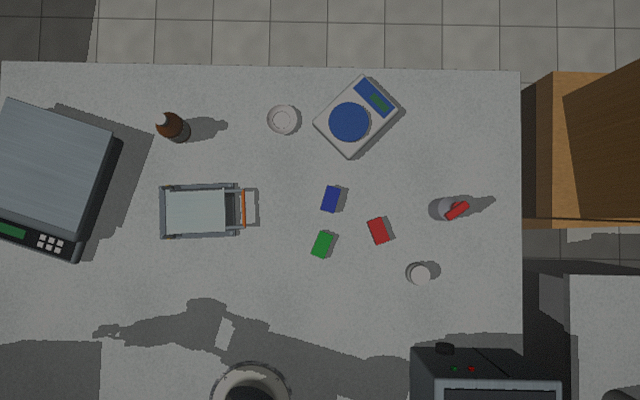

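The scene view shows the table at (410,208) with its orange bar at (370,203), blue at (292,206), green at (305,182) and red at (257,185). In the top view the table spans columns 160–238 with the bar at (243,208), blue (330,198), green (323,244), red (379,231). The hinge is to world +y. Next I'll enlarge both views and segment the colours.

```bash
cat > h.py <<'E'
import numpy as np,cv2
from scipy.optimize import least_squares
def load(n,k=0): return dict(np.load(f'{n}{k}.npz'))
def proj(c,X):
    p=(np.atleast_2d(X)@c['R'].T+c['t'])@c['K'].T; return p[:,:2]/p[:,2:]
def ray(c,uv):
    d=c['R'].T@np.linalg.solve(c['K'],[uv[0],uv[1],1]); return -c['R'].T@c['t'],d
def atz(c,uv,z):
    o,d=ray(c,uv); return o+d*(z-o[2])/d[2]
def tri(c1,u1,c2,u2):
    A=[];b=[]
    for c,u in((c1,u1),(c2,u2)):
        o,d=ray(c,u);d=d/np.linalg.norm(d);P=np.eye(3)-np.outer(d,d);A.append(P);b.append(P@o)
    A=np.vstack(A);b=np.hstack(b);X=np.linalg.lstsq(A,b,rcond=None)[0]
    return X,np.linalg.norm(A@X-b)
def pts(c,m):
    v,u=np.nonzero(m&(c['depth']>0));z=c['depth'][v,u]
    P=np.c_[(u-c['K'][0,2])/c['K'][0,0]*z,(v-c['K'][1,2])/c['K'][1,1]*z,z]
    return (P-c['t'])@c['R']
HSV=dict(blue=(110,130,120,60),green=(50,70,120,60),orange=(5,18,170,120))
def mask(c,n):
    h=cv2.cvtColor(c['img'],cv2.COLOR_RGB2HSV);a,b,s,v=HSV[n]
    return (h[...,0]>=a)&(h[...,0]<=b)&(h[...,1]>=s)&(h[...,2]>=v)
E
python3 - <<'E'
from h import *
roi=dict(top=dict(blue=(310,180,355,220),green=(305,225,345,265),orange=(235,180,265,235)),scene=dict(blue=(275,190,310,225),green=(288,165,322,198),orange=(360,183,380,222)))
for n in('top','scene'):
    c=load(n)
    for k,(a,b,e,f) in roi[n].items():
        m=mask(c,k);r=np.zeros_like(m);r[b:f,a:e]=1;m&=r
        P=pts(c,m);zt=np.percentile(P[:,2],[5,50,95])
        if len(P)<5: print(n,k,len(P));continue
        Q=P[P[:,2]>zt[1]-6] if n=='top' or k=='orange' else P[P[:,2]>zt[2]-4]
        (cx,cy),(w,h),an=cv2.minAreaRect(Q[:,:2].astype(np.float32))
        print(n,k,len(P),zt.round(1),'ctr',round(cx,1),round(cy,1),'sz',round(w,1),round(h,1),round(an,1),'mean',Q.mean(0).round(1))
c=load('top');a=cv2.resize(c['img'][170:270,150:360],None,fx=3.8,fy=3.8,interpolation=cv2.INTER_CUBIC);cv2.imwrite('pics/t1.png',a[:,:,::-1])
c=load('scene');a=cv2.resize(c['img'][165:240,270:460],None,fx=4.2,fy=4.2,interpolation=cv2.INTER_CUBIC);cv2.imwrite('pics/s1.png',a[:,:,::-1])
E
```

```text
top blue 342 [31.1 34.9 38.4] ctr 564.8 -207.7 sz 38.2 67.8 74.6 mean [ 564.8 -207.6   34.9]
top green 345 [21.3 24.8 28.7] ctr 439.3 -186.5 sz 38.4 67.1 68.8 mean [ 439.2 -186.4   24.9]
top orange 65 [40.6 43.9 47.2] ctr 536.3 29.7 sz 95.3 5.0 4.1 mean [536.2  29.3  43.9]
scene blue 266 [13.3 34.7 38.1] ctr 568.7 -206.9 sz 40.0 68.5 75.1 mean [ 569.7 -207.8   36. ]
scene green 201 [11.9 24.8 28. ] ctr 444.5 -186.8 sz 38.1 68.9 66.0 mean [ 444.2 -187.4   26. ]
scene orange 41 [41.8 44.2 47.2] ctr 536.2 28.4 sz 97.0 6.0 5.6 mean [536.5  28.1  44.4]
```

View pics/t1.png

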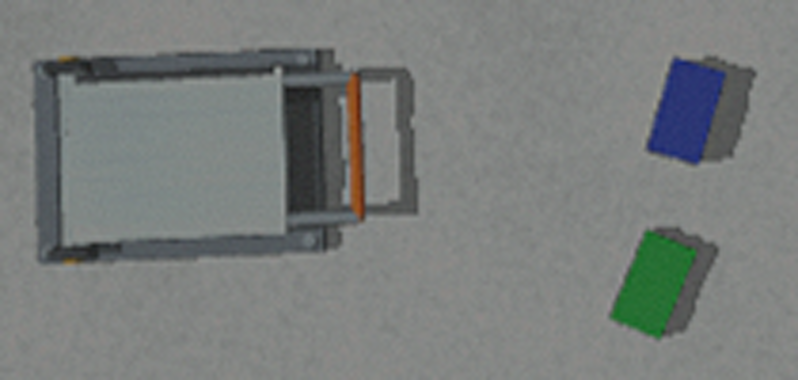

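View pics/s1.png

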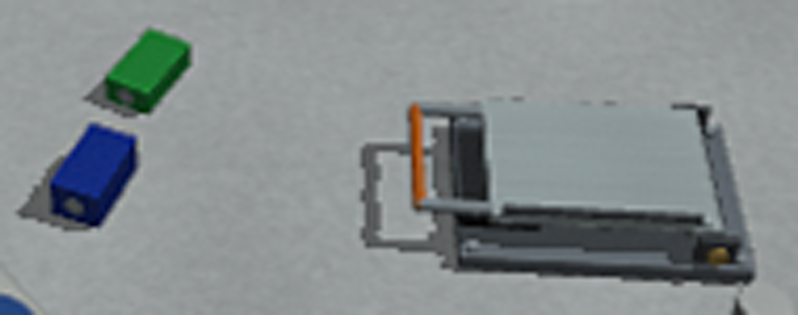

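The crops show the bar from (353,73) to (360,218) in the top crop, with the dark landing area beside it at (305,120). That gives a table yaw of about +4°, and both blocks stand clear. Next I'll fit the table pose.

```bash
cat >> h.py <<'E'
from scipy.spatial.transform import Rotation as Rot
def q2R(q): return Rot.from_quat([q[1],q[2],q[3],q[0]])
def rows(p0,R0,poses):
    # poses: (world pos, Rot, opening) -> rows in tool axes of p0,R0
    for p,R,o in poses:
        d=R0.inv().apply(np.array(p)-p0); r=(R0.inv()*R).as_rotvec()
        print('['+','.join(f'{v:.3f}' for v in r)+','+','.join(f'{v:.1f}' for v in d)+f',{o:g}],')
E
python3 - <<'E'
from h import *
c=load('top')
m=np.zeros((400,640),bool);m[175:250,150:250]=1
P=pts(c,m)
for nm,a,b in(('base',9,21),('plate',38,52),('all',9,60)):
    mm=np.zeros_like(m);v,u=np.nonzero(m&(c['depth']>0));s=(P[:,2]>a)&(P[:,2]<b);mm[v[s],u[s]]=1
    mm=cv2.morphologyEx(mm.astype(np.uint8),cv2.MORPH_OPEN,np.ones((2,2)));Q=pts(c,mm>0)
    r=cv2.minAreaRect(Q[:,:2].astype(np.float32));print(nm,len(Q),np.round(r[0],1),np.round(r[1],1),round(r[2],2),np.median(Q[:,2]).round(1))
# pixel corners from crop (x/3.8+150,y/3.8+170)
f=lambda x,y:((x+.5)/3.8+150-.5,(y+.5)/3.8+170-.5)
A=[atz(c,f(*p),45) for p in((62,82),(282,70),(287,236),(65,242))]
print('plate',np.round(A,1).tolist())
B=[atz(c,f(*p),40) for p in((353,73),(360,218))];print('bar',np.round(B,1).tolist())
g=lambda x,y:((x+.5)/4.2+270-.5,(y+.5)/4.2+165-.5)
s=load('scene')
print('tri bar ends +x,-x',[ (x.round(1),round(e,1)) for x,e in (tri(c,f(354,73),s,g(419,203)),tri(c,f(360,216),s,g(414,107)))])
print('tri blue/green top corners (-y,+x)',tri(c,f(674,57),s,g(99,207)) )
for n,X in(('base frame pred',0),):
  for yaw in(3,4):
    t=np.radians(yaw);ax=np.array([np.cos(t),np.sin(t)]);ay=np.array([-ax[1],ax[0]])
    O=np.array([536.3,29.5])+110*ay
    q=[list(proj(c,[*(O+x*ax+y*ay),15])[0]) for x,y in((-75,-80),(75,-80),(75,130),(-75,130))]
    print(yaw,O.round(1),[((np.array(k)-[149.5,169.5])*3.8-.5).round(0).tolist() for k in q])
E
```

```text
base 1102 [522.5 160.2] [150.9 216.4] 3.37 14.3
plate 2822 [524.6 131.8] [121.2 215.1] 3.94 44.0
all 4204 [523.2 146.5] [150.2 244.8] 3.79 42.6
plate [[576.7, 240.2, 45.0], [588.2, 82.9, 45.0], [469.8, 75.6, 45.0], [462.5, 233.6, 45.0]]
bar [[587.4, 32.7, 40.0], [483.4, 24.8, 40.0]]
tri bar ends +x,-x [(array([587.2,  31.5,  42.8]), np.float64(0.0)), (array([484.9,  24.6,  40.5]), np.float64(0.1))]
tri blue/green top corners (-y,+x) (array([ 604.55734417, -198.40254716,   23.96530066]), np.float64(0.5079438435841926))
3 [530.5 139.3] [[322.0, 249.0], [318.0, 45.0], [32.0, 54.0], [35.0, 259.0]]
4 [528.6 139.2] [[324.0, 250.0], [316.0, 45.0], [31.0, 60.0], [37.0, 264.0]]
```

```bash
cat >> h.py <<'E'
YAW=np.radians(3.8); O=np.array([526.,139.5,0])
def Rt(): return Rot.from_euler('z',YAW)
def T(x,y,z): return O+Rt().apply([x,y,z])   # table -> world
def tool(phi): # tool orientation, tilted phi about table x (0: down)
    c,s=np.cos(phi),np.sin(phi)
    return Rt()*Rot.from_matrix(np.array([[-1,0,0],[0,c,s],[0,s,-c]]).T)
def barpos(th,g=None):
    u=np.array([0,-np.cos(th),np.sin(th)]);n=np.array([0,np.sin(th),np.cos(th)])
    return T(*(np.array([0,100,25])+210*u+15*n))
def swing(th,phi,back=54):
    R=tool(phi); return barpos(th)-back*R.as_matrix()[:,2],R
E
cat > plan.py <<'E'
from h import *
from rig import robot
s=robot.sense(); p0=s['position'];R0=q2R(s['orientation'])
E
python3 - <<'E'
from plan import *
print(barpos(0),O)
p,R=swing(0,.75,150);rows(p0,R0,[(p,R,24)])
print('then from there')
q,R2=swing(0,.75,54);rows(p,R,[(q,R2,24)])
E
```

```text
[533.29012904  29.74183849  40.        ] [526.  139.5   0. ]
[-0.746,0.108,-0.276,-542.6,-550.2,154.0,24],
then from there
[0.000,0.000,0.000,-0.0,-0.0,96.0,24],
```

Units first: shifts go in shares of 400 mm and turns go in shares of 2 rad. So -275 mm is -0.6875, -270 mm is -0.675, -0.746 rad is -0.373.

```bash
python3 steer.py '[{"ax":-0.373,"ay":0.054,"az":-0.138,"dx":-0.675,"dy":-0.6875,"dz":0.1,"jaw":24},{"ax":-0.373,"ay":0.054,"az":-0.138,"dx":-0.675,"dy":-0.6875,"dz":0.1,"jaw":24},{"ax":-0.373,"ay":0.054,"az":-0.138,"dx":-0.675,"dy":-0.6875,"dz":0.1,"jaw":24},{"ax":-0.373,"ay":0.054,"az":-0.138,"dx":-0.675,"dy":-0.6875,"dz":0.1,"jaw":24},{"ax":-0.373,"ay":0.054,"az":-0.138,"dx":-0.675,"dy":-0.6875,"dz":0.1,"jaw":24},{"ax":-0.373,"ay":0.054,"az":-0.138,"dx":-0.675,"dy":-0.6875,"dz":0.1,"jaw":24},{"ax":-0.373,"ay":0.054,"az":-0.138,"dx":-0.675,"dy":-0.6875,"dz":0.1,"jaw":24},{"ax":-0.373,"ay":0.054,"az":-0.138,"dx":-0.675,"dy":-0.6875,"dz":0.1,"jaw":24},{"ax":-0.373,"ay":0.054,"az":-0.138,"dx":-0.675,"dy":-0.6875,"dz":0.1,"jaw":24},{"ax":-0.373,"ay":0.054,"az":-0.138,"dx":-0.675,"dy":-0.6875,"dz":0.1,"jaw":24}]'
python3 - <<'E'
from plan import *
p,R=swing(0,.75,150);rows(p0,R0,[(p,R,24)])
E
```

```text
time: 1.1
position: [336.5, 255.6, 263.2]
orientation: [-0.012, -0.028, 0.93, 0.367]
force: [0.2, 0.4, -0.5]
gripper_width: 24.4
grasp_force: 0.0
[0.001,0.003,-0.005,-183.3,-325.6,-149.0,24],
```

Converted, -325.6 mm is -0.814, -183.3 mm is -0.4583, -0.005 rad is -0.0025.

```bash
python3 steer.py '[{"ay":0.0015,"az":-0.0025,"dx":-0.4583,"dy":-0.814,"dz":-0.3725,"jaw":24},{"ay":0.0015,"az":-0.0025,"dx":-0.4583,"dy":-0.814,"dz":-0.3725,"jaw":24},{"ay":0.0015,"az":-0.0025,"dx":-0.4583,"dy":-0.814,"dz":-0.3725,"jaw":24},{"ay":0.0015,"az":-0.0025,"dx":-0.4583,"dy":-0.814,"dz":-0.3725,"jaw":24},{"ay":0.0015,"az":-0.0025,"dx":-0.4583,"dy":-0.814,"dz":-0.3725,"jaw":24},{"ay":0.0015,"az":-0.0025,"dx":-0.4583,"dy":-0.814,"dz":-0.3725,"jaw":24},{"ay":0.0015,"az":-0.0025,"dx":-0.4583,"dy":-0.814,"dz":-0.3725,"jaw":24},{"ay":0.0015,"az":-0.0025,"dx":-0.4583,"dy":-0.814,"dz":-0.3725,"jaw":24},{"ay":0.0015,"az":-0.0025,"dx":-0.4583,"dy":-0.814,"dz":-0.3725,"jaw":24},{"ay":0.0015,"az":-0.0025,"dx":-0.4583,"dy":-0.814,"dz":-0.3725,"jaw":24}]'
python3 - <<'E'
from plan import *
print(robot.sense()['qpos'].round(2))
p,R=swing(0,.75,54);rows(p0,R0,[(p,R,24)])
c=robot.capture('scene');cv2.imwrite('pics/s2.png',cv2.resize(c['img'][120:260,300:480],None,fx=4,fy=4,interpolation=cv2.INTER_CUBIC)[:,:,::-1])
E
```

```text
time: 2.1
position: [541.3, -68.3, 149.2]
orientation: [-0.014, -0.034, 0.929, 0.367]
force: [-1.2, 0.4, 0.2]
gripper_width: 23.9
grasp_force: 0.0
[-0.48  0.19  1.53  0.64  1.82 -2.09]
[0.003,-0.005,0.005,1.0,-2.8,93.0,24],
```

View pics/s2.png

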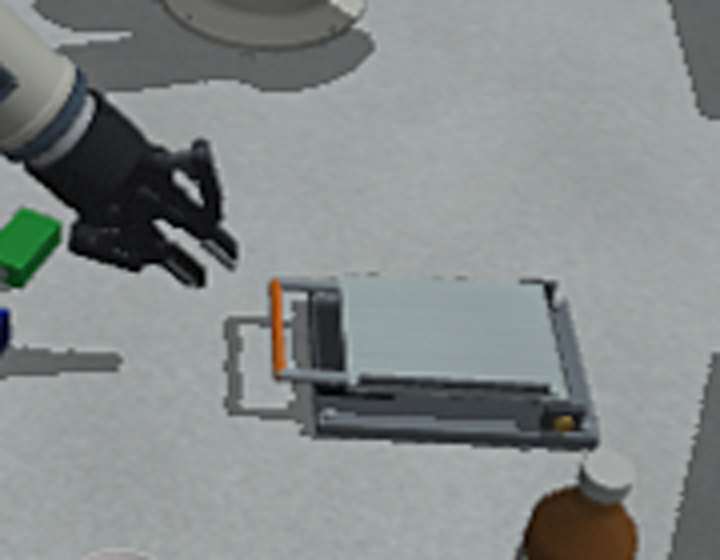

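The gripper stands tilted at about (190,220), fingers pointing at the bar at (278,330), with both the plate and the base clear. Next I go in and grip it.

Converted, 96 mm is 0.24, 48 mm is 0.12.

```bash
python3 steer.py '[{"dz":0.12,"jaw":24},{"dz":0.24,"jaw":24},{"dz":0.24,"jaw":24},{"dz":0.24,"jaw":24}]'; python3 - <<'E'
from plan import *
p,R=swing(0,.75,54);rows(p0,R0,[(p,R,24)])
E
```

```text
time: 2.55
position: [535.5, -2.0, 81.6]
orientation: [-0.013, -0.036, 0.93, 0.367]
force: [-0.0, -1.3, 0.5]
gripper_width: 23.9
grasp_force: 0.0
[0.001,-0.004,0.008,0.1,-5.1,-1.8,24],
```

Converted, -5 mm is -0.0125, -1 mm is -0.0025, 0.008 rad is 0.004.

```bash
python3 steer.py '[{"az":0.004,"dy":-0.0125,"dz":-0.0025,"jaw":24},{"az":0.004,"dy":-0.0125,"dz":-0.0025,"jaw":24},{"az":0.004,"dy":-0.0125,"dz":-0.0025,"jaw":6},{"az":0.004,"dy":-0.0125,"dz":-0.0025,"jaw":6},{"az":0.004,"dy":-0.0125,"dz":-0.0025,"jaw":6},{"az":0.004,"dy":-0.0125,"dz":-0.0025,"jaw":6},{"az":0.004,"dy":-0.0125,"dz":-0.0025,"jaw":6}]'; python3 - <<'E'
from plan import *
print(p0+54*R0.as_matrix()[:,2], robot.sense()['ft_torque'].round(2))
E
```

```text
time: 3.25
position: [537.3, -8.4, 80.9]
orientation: [-0.012, -0.031, 0.929, 0.368]
force: [-0.9, 3.9, 10.3]
gripper_width: 8.1
grasp_force: 58.5
[534.82142212  28.56020694  41.59318395] [1.22 0.29 0.19]
```

```bash
cat >> h.py <<'E'
def arc(p0,R0,H,dths,o):
    a=Rt().apply([1,0,0])
    rows(p0,R0,[((lambda r:(H+r.apply(p0-H),r*R0,o))(Rot.from_rotvec(-d*a))) for d in dths])
E
python3 - <<'E'
from plan import *
B=p0+54*R0.as_matrix()[:,2];B[2]=40
H=B+Rt().apply([0,210,-15]);print(H)
arc(p0,R0,H,[.05,.1,.2,.3,.4,.5],6)
E
```

```text
[520.90390303 238.09851528  25.        ]
[0.050,0.000,0.000,0.0,10.7,-6.8,6],
[0.100,0.000,0.000,0.0,21.7,-13.1,6],
[0.200,0.000,0.000,0.0,44.5,-23.9,6],
[0.300,0.000,0.000,0.0,68.4,-32.5,6],
[0.400,0.000,0.000,0.0,92.9,-38.6,6],
[0.500,0.000,0.000,-0.0,118.0,-42.2,6],
```

Converted, 118 mm is 0.295, 92.9 mm is 0.2323, 0.5 rad is 0.25.

```bash
python3 steer.py '[{"ax":0.025,"dy":0.0268,"dz":-0.017,"jaw":6},{"ax":0.05,"dy":0.0543,"dz":-0.0328,"jaw":6},{"ax":0.1,"dy":0.1113,"dz":-0.0598,"jaw":6},{"ax":0.15,"dy":0.171,"dz":-0.0813,"jaw":6},{"ax":0.2,"dy":0.2323,"dz":-0.0965,"jaw":6},{"ax":0.25,"dy":0.295,"dz":-0.1055,"jaw":6},{"ax":0.25,"dy":0.295,"dz":-0.1055,"jaw":6}]'; cat > st.py <<'E'
from plan import *
import sys
H=np.array([520.9,238.1,25.]) 
def theta(B):
    b=Rt().inv().apply(B-H); return np.arctan2(b[2],-b[1])-np.arctan2(15,210), np.hypot(b[1],b[2]),b[0]
B=p0+54*R0.as_matrix()[:,2]
print('grip',B.round(1),'theta,r',np.round(theta(B),3),'T',robot.sense()['ft_torque'].round(2),'q',robot.sense()['qpos'].round(2))
E
python3 st.py; python3 - <<'E'
from plan import *
H=np.array([520.9,238.1,25.])
arc(p0,R0,H,[.1,.2,.3,.4,.5,.6,.7],6)
E
```

```text
time: 3.95
position: [533.3, 49.9, 194.2]
orientation: [-0.003, -0.034, 0.992, 0.123]
force: [-1.3, -8.0, 2.0]
gripper_width: 8.0
grasp_force: 61.7
grip [532.5  63.  141.9] theta,r [5.16000e-01 2.10816e+02 1.10000e-02] T [-1.1   0.28  0.01] q [-0.09 -0.07  1.6   0.24  1.65 -1.72]
[0.100,0.000,-0.000,-0.1,21.7,-13.1,6],
[0.200,0.001,-0.000,-0.2,44.6,-23.9,6],
[0.300,0.001,-0.000,-0.2,68.4,-32.5,6],
[0.400,0.001,-0.000,-0.3,93.0,-38.5,6],
[0.500,0.001,-0.001,-0.4,118.1,-42.1,6],
[0.600,0.002,-0.001,-0.5,143.4,-43.2,6],
[0.700,0.002,-0.001,-0.6,168.7,-41.8,6],
```

Forces are low, so I continue.

Converted, 168.7 mm is 0.4218, 143.4 mm is 0.3585, 0.7 rad is 0.35.

```bash
python3 steer.py '[{"ax":0.05,"dy":0.0543,"dz":-0.0328,"jaw":6},{"ax":0.1,"dy":0.1115,"dz":-0.0598,"jaw":6},{"ax":0.15,"dy":0.171,"dz":-0.0813,"jaw":6},{"ax":0.2,"dy":0.2325,"dz":-0.0963,"jaw":6},{"ax":0.25,"dy":0.2953,"dz":-0.1053,"jaw":6},{"ax":0.3,"dy":0.3585,"dz":-0.108,"jaw":6},{"ax":0.35,"dy":0.4218,"dz":-0.1045,"jaw":6},{"ax":0.35,"dy":0.4218,"dz":-0.1045,"jaw":6}]'; python3 st.py
```

```text
time: 4.75
position: [523.3, 202.7, 276.7]
orientation: [0.008, -0.032, 0.974, -0.225]
force: [-5.1, -6.7, 17.4]
gripper_width: 7.5
grasp_force: 64.0
grip [524.9 179.  228.1] theta,r [1.21600e+00 2.11595e+02 5.30000e-02] T [-1.72  0.69 -0.49] q [ 0.5   0.1   1.31 -0.43  1.9  -1.24]
```

Converted, 138 mm is 0.345, 118.1 mm is 0.2953, 0.58 rad is 0.29.

```bash
python3 steer.py '[{"ax":0.05,"dy":0.0543,"dz":-0.0353,"jaw":6},{"ax":0.1,"dy":0.1115,"dz":-0.0638,"jaw":6},{"ax":0.15,"dy":0.171,"dz":-0.085,"jaw":6},{"ax":0.2,"dy":0.2325,"dz":-0.1,"jaw":6},{"ax":0.25,"dy":0.2953,"dz":-0.1088,"jaw":6},{"ax":0.29,"dy":0.345,"dz":-0.1113,"jaw":6},{"ax":0.29,"dy":0.345,"dz":-0.1113,"jaw":6}]'; python3 st.py
```

```text
time: 5.45
position: [513.3, 347.4, 254.8]
orientation: [0.017, -0.029, 0.869, -0.493]
force: [-2.4, 6.7, 16.8]
gripper_width: 7.6
grasp_force: 67.1
grip [516.5 301.1 227.1] theta,r [  1.802 211.757  -0.23 ] T [-1.14  0.28 -0.16] q [ 0.81  0.57  0.97 -0.91  2.21 -1.16]
```

Converted, -100 mm is -0.25, -60 mm is -0.15.

```bash
python3 steer.py '[{"jaw":24},{"jaw":24},{"jaw":24},{"dz":-0.075,"jaw":24},{"dz":-0.15,"jaw":24},{"dz":-0.25,"jaw":24},{"dz":-0.25,"jaw":24}]'; python3 st.py; python3 - <<'E'
from plan import *
for n in('scene','top'):
    c=robot.capture(n);np.savez(f'{n}1.npz',**c)
    a=c['img'][165:255,150:250] if n=='top' else c['img'][150:245,360:470]
    cv2.imwrite(f'pics/{n}1.png',cv2.resize(a,None,fx=6,fy=6,interpolation=cv2.INTER_CUBIC)[:,:,::-1])
# above blue: pose
L=np.radians(-15.4)
R=Rot.from_euler('z',L)*Rot.from_matrix(np.diag([-1,1,-1]))
p0,R0=(lambda s:(s['position'],q2R(s['orientation'])))(robot.sense())
rows(p0,R0,[([440,150,380],tool(0),60),([564.8,-207.6,180],R,65)])
E
```

```text
time: 6.15
position: [508.1, 432.6, 304.3]
orientation: [0.016, -0.03, 0.871, -0.491]
force: [0.1, -0.7, -0.7]
gripper_width: 24.1
grasp_force: 0.0
grip [511.2 386.5 276.3] theta,r [2.03400e+00 2.92037e+02 1.11000e-01] T [ 0.42  0.04 -0.  ] q [ 0.89  0.76  0.61 -0.99  2.37 -1.28]
[-1.029,-0.004,0.001,87.3,-207.8,195.8,60],
[-1.019,0.168,0.306,-14.5,-225.1,611.5,65],
```

View pics/scene1.png

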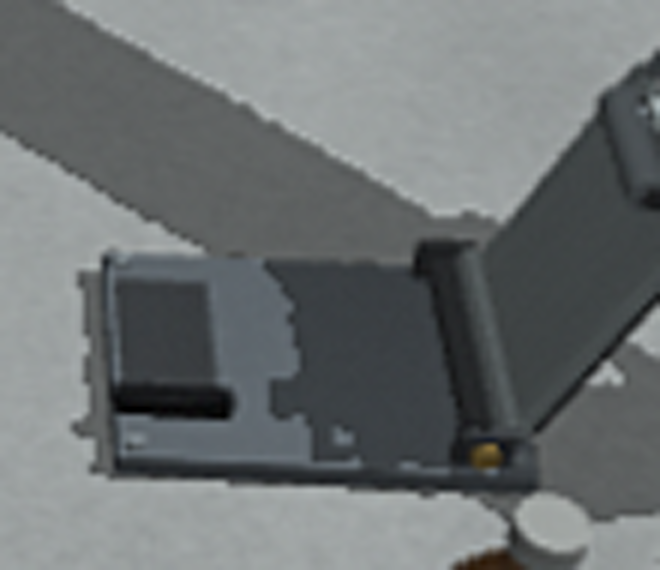

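View pics/top1.png

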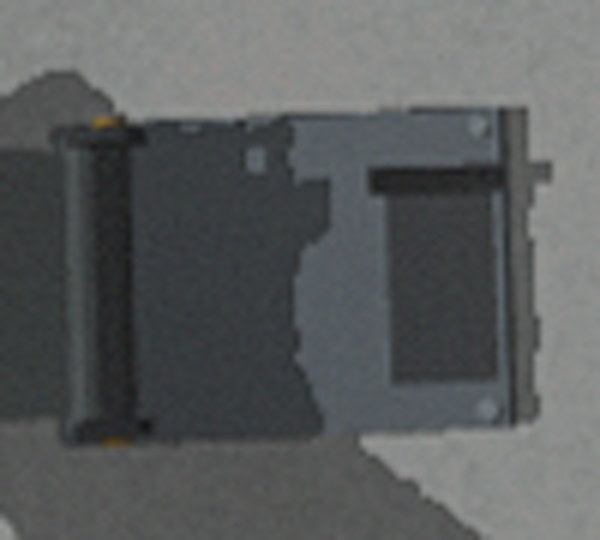

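The plate leans back on its stop. In the top crop the base shows free: landing area (388,196)–(497,380), fence at rows 168–195, columns 370–505, front edge from (505,110) to (512,427).

Converted, -207.8 mm is -0.5195, 195.8 mm is 0.4895, -1.029 rad is -0.5145.

```bash
python3 steer.py '[{"ax":-0.5145,"dx":0.2183,"dy":-0.5195,"dz":0.4895,"jaw":60},{"ax":-0.5145,"dx":0.2183,"dy":-0.5195,"dz":0.4895,"jaw":60},{"ax":-0.5145,"dx":0.2183,"dy":-0.5195,"dz":0.4895,"jaw":60},{"ax":-0.5145,"dx":0.2183,"dy":-0.5195,"dz":0.4895,"jaw":60},{"ax":-0.5145,"dx":0.2183,"dy":-0.5195,"dz":0.4895,"jaw":60},{"ax":-0.5145,"dx":0.2183,"dy":-0.5195,"dz":0.4895,"jaw":60},{"ax":-0.5145,"dx":0.2183,"dy":-0.5195,"dz":0.4895,"jaw":60},{"ax":-0.5145,"dx":0.2183,"dy":-0.5195,"dz":0.4895,"jaw":60}]'
python3 - <<'E'
from h import *
c=load('top',1);s=load('scene',1)
f=lambda x,y:((x+.5)/6+150-.5,(y+.5)/6+165-.5)
g=lambda x,y:((x+.5)/6+360-.5,(y+.5)/6+150-.5)
C=[atz(c,f(*p),15)[:2] for p in((505,110),(512,427),(140,122),(150,440))];print('corners',np.round(C,1).tolist())
print('landing',np.round([atz(c,f(*p),15)[:2] for p in((388,196),(493,192),(497,380),(391,383))],1).tolist())
print('fence top corners z27',np.round([atz(c,f(*p),27)[:2] for p in((370,170),(504,167),(370,193),(505,190))],1).tolist())
print('tri corners',[(x.round(1),round(e,1)) for x,e in(tri(c,f(505,110),s,g(112,472)),tri(c,f(512,427),s,g(106,258)))])
# depth fit
m=np.zeros((400,640),bool);m[175:245,195:240]=1
v,u=np.nonzero(m&(c['depth']>0));P=pts(c,m);k=(P[:,2]>9)&(P[:,2]<21)
mm=np.zeros_like(m);mm[v[k],u[k]]=1;mm=cv2.morphologyEx(mm.astype(np.uint8),cv2.MORPH_OPEN,np.ones((3,3)));Q=pts(c,mm>0)
r=cv2.minAreaRect(Q[:,:2].astype(np.float32));print(r,np.median(Q[:,2]),Q[:,1].min())
k=P[:,2]>22;print('fence pts',len(P[k]),P[k].mean(0),np.percentile(P[k],[2,98],axis=0))
from rig import robot
p0=robot.sense();R0=q2R(p0['orientation']);p0=p0['position']
R=Rot.from_euler('z',np.radians(-15.4))*Rot.from_matrix(np.diag([-1,1,-1]))
rows(p0,R0,[([564.8,-207.6,180],R,65)])
E
```

```text
time: 7.05
position: [438.5, 145.7, 382.2]
orientation: [0.0, -0.028, 1.0, 0.002]
force: [0.1, -0.1, 1.2]
gripper_width: 60.0
grasp_force: 0.0
corners [[605.2, 61.8], [458.2, 54.2], [596.4, 231.7], [449.0, 221.5]]
landing [[564.1, 115.1], [566.9, 66.3], [479.7, 61.8], [477.4, 110.9]]
fence top corners z27 [[575.4, 121.0], [577.9, 59.3], [564.7, 120.6], [567.3, 58.5]]
tri corners [(array([6.065e+02, 6.380e+01, 2.000e-01]), np.float64(1.0)), (array([457.8,  56. ,   7.8]), np.float64(0.7))]
((528.7095336914062, 114.06351470947266), (150.44903564453125, 110.3299789428711), 2.671779155731201) 14.33332835504206 56.593378908483665
fence pts 96 [570.86610791  93.44126072  26.35313351] [[564.16736019  63.25077624  22.75928467]
 [576.39089904 121.94451804  31.31793838]]
[0.004,0.000,0.325,-105.9,-360.7,200.8,65],
```

Converted, -360.7 mm is -0.9018, 200.8 mm is 0.502, 0.318 rad is 0.159.

```bash
sed -i 's/^YAW=.*/YAW=np.radians(3.0); O=np.array([527.3,138.,0])/' h.py
python3 steer.py '[{"az":0.159,"dx":-0.2648,"dy":-0.9018,"dz":0.502,"jaw":65},{"az":0.159,"dx":-0.2648,"dy":-0.9018,"dz":0.502,"jaw":65},{"az":0.159,"dx":-0.2648,"dy":-0.9018,"dz":0.502,"jaw":65},{"az":0.159,"dx":-0.2648,"dy":-0.9018,"dz":0.502,"jaw":65},{"az":0.159,"dx":-0.2648,"dy":-0.9018,"dz":0.502,"jaw":65},{"az":0.159,"dx":-0.2648,"dy":-0.9018,"dz":0.502,"jaw":65},{"az":0.159,"dx":-0.2648,"dy":-0.9018,"dz":0.502,"jaw":65},{"az":0.159,"dx":-0.2648,"dy":-0.9018,"dz":0.502,"jaw":65},{"az":0.159,"dx":-0.2648,"dy":-0.9018,"dz":0.502,"jaw":65},{"az":0.159,"dx":-0.2648,"dy":-0.9018,"dz":0.502,"jaw":65}]'
python3 - <<'E'
from plan import *
R=Rot.from_euler('z',np.radians(-15))*Rot.from_matrix(np.diag([-1,1,-1]))
rows(p0,R0,[([564.8,-207.6,78],R,65)])
E
```

```text
time: 8.05
position: [566.7, -204.6, 173.3]
orientation: [-0.007, 0.127, 0.992, -0.0]
force: [-0.5, 1.1, 0.2]
gripper_width: 65.0
grasp_force: 0.0
[-0.003,-0.013,0.007,-0.2,-3.1,95.3,65],
```

Converted, 60 mm is 0.15, 40 mm is 0.1.

```bash
python3 steer.py '[{"dy":-0.0075,"dz":0.1,"jaw":65},{"dy":-0.0075,"dz":0.15,"jaw":65},{"dy":-0.0075,"dz":0.15,"jaw":65},{"dy":-0.0075,"dz":0.15,"jaw":65}]'
python3 - <<'E'
from plan import *
R=Rot.from_euler('z',np.radians(-15))*Rot.from_matrix(np.diag([-1,1,-1]))
rows(p0,R0,[([564.8,-207.6,78],R,65)])
E
```

```text
time: 8.45
position: [567.0, -204.7, 119.4]
orientation: [-0.003, 0.125, 0.992, -0.0]
force: [0.4, -0.2, -0.4]
gripper_width: 65.4
grasp_force: 0.0
[-0.001,-0.005,0.011,1.2,-3.3,41.4,65],
```

Converted, 41 mm is 0.1025, 20 mm is 0.05, 0.01 rad is 0.005.

```bash
python3 steer.py '[{"az":0.005,"dx":0.003,"dy":-0.0083,"dz":0.05,"jaw":65},{"az":0.005,"dx":0.003,"dy":-0.0083,"dz":0.1025,"jaw":65},{"az":0.005,"dx":0.003,"dy":-0.0083,"dz":0.1025,"jaw":65},{"az":0.005,"dx":0.003,"dy":-0.0083,"dz":0.1025,"jaw":35},{"az":0.005,"dx":0.003,"dy":-0.0083,"dz":0.1025,"jaw":35},{"az":0.005,"dx":0.003,"dy":-0.0083,"dz":0.1025,"jaw":35},{"az":0.005,"dx":0.003,"dy":-0.0083,"dz":0.1025,"jaw":35},{"az":0.005,"dx":0.003,"dy":-0.0083,"dz":0.1025,"jaw":35},{"az":0.005,"dx":0.003,"dy":-0.0083,"dz":0.1025,"jaw":35}]'
python3 - <<'E'
from plan import *
rows(p0,R0,[(p0+[0,0,120],R0,35)])
rows(p0+[0,0,120],R0,[([528,88,200],tool(0),35)])
print(T(0,-50,15),p0)
E
```

```text
time: 9.35
position: [566.3, -209.1, 81.3]
orientation: [0.0, 0.131, 0.991, -0.001]
force: [0.6, 0.7, 6.5]
gripper_width: 38.6
grasp_force: 62.9
[0.000,0.000,0.000,-0.1,-0.1,-120.0,35],
[-0.001,0.001,-0.315,114.0,277.0,0.9,35],
[529.91679781  88.06852326  15.        ] [ 566.30417851 -209.10252311   81.28854613]
```

Converted, 277 mm is 0.6925, 130 mm is 0.325, -0.315 rad is -0.1575.

```bash
python3 steer.py '[{"dz":-0.075,"jaw":35},{"dz":-0.2,"jaw":35},{"dz":-0.25,"jaw":35},{"az":-0.08,"dx":0.125,"dy":0.325,"dz":-0.25,"jaw":35},{"az":-0.1575,"dx":0.285,"dy":0.6925,"dz":-0.25,"jaw":35},{"az":-0.1575,"dx":0.285,"dy":0.6925,"dz":-0.25,"jaw":35},{"az":-0.1575,"dx":0.285,"dy":0.6925,"dz":-0.25,"jaw":35},{"az":-0.1575,"dx":0.285,"dy":0.6925,"dz":-0.25,"jaw":35},{"az":-0.1575,"dx":0.285,"dy":0.6925,"dz":-0.25,"jaw":35},{"az":-0.1575,"dx":0.285,"dy":0.6925,"dz":-0.25,"jaw":35}]'
python3 steer.py '[{"jaw":35},{"jaw":35},{"jaw":35}]'
python3 - <<'E'
from plan import *
rows(p0,R0,[([*T(-8,-50,0)[:2],116],tool(0),35)])
print(robot.sense()['qpos'].round(2))
E
```

```text
time: 10.35
position: [526.0, 93.8, 178.9]
orientation: [-0.002, -0.03, 1.0, 0.001]
force: [-0.5, -0.4, -2.5]
gripper_width: 39.0
grasp_force: 62.0
time: 10.65
position: [527.5, 86.9, 178.6]
orientation: [-0.002, -0.025, 1.0, -0.0]
force: [0.9, 0.3, -2.4]
gripper_width: 39.1
grasp_force: 62.0
[-0.000,-0.004,-0.002,5.3,1.1,62.6,35],
[ 0.1  -0.07  1.62 -0.    1.6  -1.52]
```

Converted, 80 mm is 0.2, 78 mm is 0.195, -0.004 rad is -0.002.

```bash
python3 steer.py '[{"ay":-0.002,"az":-0.001,"dx":0.0133,"dy":0.0028,"dz":0.1,"jaw":35},{"ay":-0.002,"az":-0.001,"dx":0.0133,"dy":0.0028,"dz":0.155,"jaw":35},{"ay":-0.002,"az":-0.001,"dx":0.0133,"dy":0.0028,"dz":0.1875,"jaw":35},{"ay":-0.002,"az":-0.001,"dx":0.0133,"dy":0.0028,"dz":0.1875,"jaw":35},{"ay":-0.002,"az":-0.001,"dx":0.0133,"dy":0.0028,"dz":0.195,"jaw":35},{"ay":-0.002,"az":-0.001,"dx":0.0133,"dy":0.0028,"dz":0.2,"jaw":35},{"ay":-0.002,"az":-0.001,"dx":0.0133,"dy":0.0028,"dz":0.2,"jaw":35},{"ay":-0.002,"az":-0.001,"dx":0.0133,"dy":0.0028,"dz":0.2,"jaw":35}]'
python3 - <<'E'
from plan import *
b=Rt().inv().apply(p0-O);print('table frame',b.round(1),(Rt().inv()*R0).as_euler('zyx').round(3))
c=robot.capture('scene');np.savez('scene2.npz',**c)
cv2.imwrite('pics/s3.png',cv2.resize(c['img'][150:245,350:470],None,fx=6,fy=6,interpolation=cv2.INTER_CUBIC)[:,:,::-1])
E
```

```text
time: 11.45
position: [522.0, 89.2, 99.6]
orientation: [0.001, -0.027, 1.0, 0.0]
force: [-0.3, -0.2, -1.8]
gripper_width: 39.0
grasp_force: 61.9
table frame [ -7.8 -48.5  99.6] [ 3.139e+00  2.000e-03 -3.141e+00]
```

View pics/s3.png

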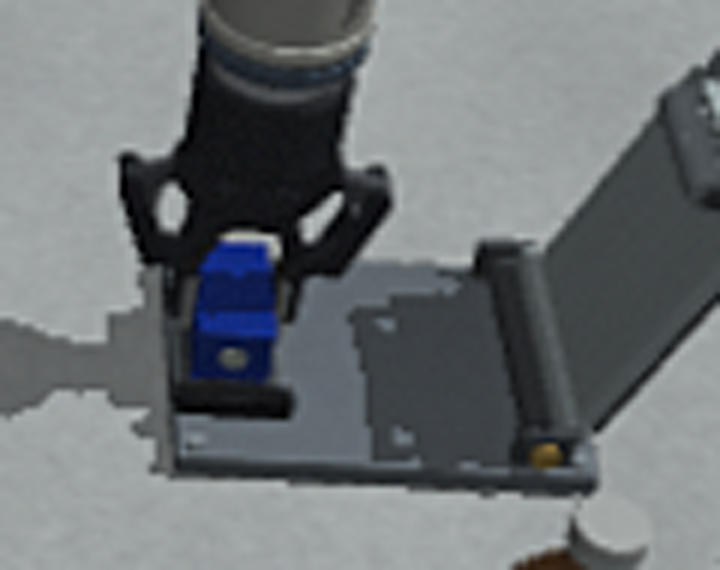

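Blue hangs just above the landing at (235,350), squarely behind the fence (175–293, 400). I lower it and push it to the fence.

Converted, 3 mm is 0.0075, 2 mm is 0.005.

```bash
python3 steer.py '[{"dy":-0.002,"dz":0.0025,"jaw":35},{"dy":-0.002,"dz":0.005,"jaw":35},{"dy":-0.002,"dz":0.0075,"jaw":35},{"dy":-0.002,"dz":0.0075,"jaw":35}]'; python3 steer.py '[{"dx":-0.005,"jaw":35},{"dx":-0.01,"jaw":35},{"dx":-0.0125,"jaw":35},{"dx":-0.0125,"jaw":35}]'
```

```text
time: 11.9
position: [521.8, 88.3, 96.3]
orientation: [0.0, -0.027, 1.0, 0.0]
force: [-3.4, -0.3, 2.7]
gripper_width: 38.8
grasp_force: 62.4
time: 12.3
position: [526.9, 88.6, 96.3]
orientation: [0.0, -0.027, 1.0, 0.0]
force: [-3.4, -0.4, 5.7]
gripper_width: 38.9
grasp_force: 62.9
```

```bash
python3 steer.py '[{"dx":-0.0025,"jaw":35},{"dx":-0.005,"jaw":35},{"dx":-0.005,"jaw":35}]'; python3 steer.py '[{"dx":-0.0025,"jaw":35},{"dx":-0.0025,"jaw":35}]'; python3 steer.py '[{"dx":-0.0025,"jaw":35},{"dx":-0.0025,"jaw":35}]'
```

```text
time: 12.6
position: [528.9, 88.7, 96.3]
orientation: [0.0, -0.027, 1.0, 0.0]
force: [-4.1, -0.4, 5.5]
gripper_width: 38.9
grasp_force: 63.0
time: 12.8
position: [529.9, 88.8, 96.3]
orientation: [0.0, -0.027, 1.0, 0.0]
force: [-4.1, -0.3, 6.2]
gripper_width: 39.0
grasp_force: 63.0
time: 13.0
position: [530.9, 88.8, 96.3]
orientation: [0.0, -0.027, 1.0, 0.0]
force: [-3.5, -0.9, 5.3]
gripper_width: 39.2
grasp_force: 63.0
```

Converted, -1.4 mm is -0.0035, -0.7 mm is -0.0018.

```bash
for i in 1; do python3 steer.py '[{"dx":-0.0018,"jaw":35},{"dx":-0.0035,"jaw":35},{"dx":-0.0035,"jaw":35}]'; done;  python3 steer.py '[{"dx":-0.0025,"jaw":35},{"dx":-0.0025,"jaw":35}]'
```

```text
time: 13.3
position: [531.8, 88.9, 96.3]
orientation: [-0.0, -0.027, 1.0, 0.0]
force: [-6.3, 0.6, 6.6]
gripper_width: 38.8
grasp_force: 63.2
time: 13.5
position: [532.0, 88.9, 96.3]
orientation: [-0.001, -0.027, 1.0, -0.0]
force: [-10.8, -0.8, 10.3]
gripper_width: 38.9
grasp_force: 63.5
```

Converted, -1 mm is -0.0025.

```bash
python3 steer.py '[{"dx":-0.0025,"jaw":35},{"dx":-0.0025,"jaw":35}]'
```

```text
time: 13.7
position: [532.2, 88.9, 96.3]
orientation: [-0.003, -0.027, 1.0, -0.0]
force: [-16.0, -1.5, 12.8]
gripper_width: 39.0
grasp_force: 63.9
```

Units first: shifts go in shares of 400 mm and turns go in shares of 2 rad. So -110 mm is -0.275, -60 mm is -0.15.

```bash
python3 steer.py '[{"jaw":60},{"jaw":60},{"jaw":60},{"jaw":60},{"dz":-0.0375,"jaw":60},{"dz":-0.15,"jaw":60},{"dz":-0.275,"jaw":60},{"dz":-0.275,"jaw":60},{"dz":-0.275,"jaw":60}]'
python3 - <<'E'
from plan import *
R=Rot.from_euler('z',np.radians(-21.3))*Rot.from_matrix(np.diag([-1,1,-1]))
rows(p0,R0,[([439.5,-186.5,120],R,65)])
E
```

```text
time: 14.6
position: [534.9, 89.0, 209.0]
orientation: [0.003, -0.027, 1.0, 0.0]
force: [-0.2, -0.5, -0.9]
gripper_width: 59.8
grasp_force: 0.0
[0.002,0.006,0.426,110.8,-270.0,88.2,65],
```

Converted, -270 mm is -0.675, 110.8 mm is 0.277, 0.424 rad is 0.212.

```bash
python3 steer.py '[{"az":0.212,"dx":0.277,"dy":-0.675,"dz":0.05,"jaw":65},{"az":0.212,"dx":0.277,"dy":-0.675,"dz":0.05,"jaw":65},{"az":0.212,"dx":0.277,"dy":-0.675,"dz":0.05,"jaw":65},{"az":0.212,"dx":0.277,"dy":-0.675,"dz":0.05,"jaw":65},{"az":0.212,"dx":0.277,"dy":-0.675,"dz":0.05,"jaw":65},{"az":0.212,"dx":0.277,"dy":-0.675,"dz":0.22,"jaw":65},{"az":0.212,"dx":0.277,"dy":-0.675,"dz":0.22,"jaw":65},{"az":0.212,"dx":0.277,"dy":-0.675,"dz":0.22,"jaw":65},{"az":0.212,"dx":0.277,"dy":-0.675,"dz":0.22,"jaw":65},{"az":0.212,"dx":0.277,"dy":-0.675,"dz":0.22,"jaw":65}]'
python3 - <<'E'
from plan import *
R=Rot.from_euler('z',np.radians(-21.3))*Rot.from_matrix(np.diag([-1,1,-1]))
rows(p0,R0,[([439.5,-186.5,76],R,65)])
for n in('scene','top'):
    c=robot.capture(n);np.savez(f'{n}3.npz',**c)
    a=c['img'][175:235,185:245] if n=='top' else c['img'][170:225,370:430]
    cv2.imwrite(f'pics/{n}3.png',cv2.resize(a,None,fx=6.5,fy=6.5,interpolation=cv2.INTER_CUBIC)[:,:,::-1])
    m=mask(c,'blue');r=np.zeros_like(m);r[170:240,185:430]=1
    P=pts(c,m&r);print(n,len(P),P.mean(0).round(1))
    k=P[:,2]>np.median(P[:,2])-6
    if n=='top':
        Q=P[k];r=cv2.minAreaRect(Q[:,:2].astype(np.float32));print(r,Rt().inv().apply(np.r_[r[0],0]-O))
a=cv2.imread('pics/top3.png');b=cv2.imread('pics/scene3.png');h=min(len(a),len(b));cv2.imwrite('pics/c3.png',np.hstack([a[:h],b[:h]]))
E
```

```text
time: 15.6
position: [439.0, -186.2, 119.0]
orientation: [0.001, 0.183, 0.983, 0.0]
force: [-0.2, -0.3, 0.8]
gripper_width: 65.1
grasp_force: 0.0
[0.001,0.002,0.003,-0.5,-0.1,43.0,65],
scene 253 [546.2  71.4  49.1]
top 387 [531.4  88.1  48.6]
((529.7724609375, 88.04000854492188), (67.73500061035156, 39.46760559082031), 1.6787029504776) [ -0.14563141 -50.02092163   0.        ]
```

View pics/c3.png

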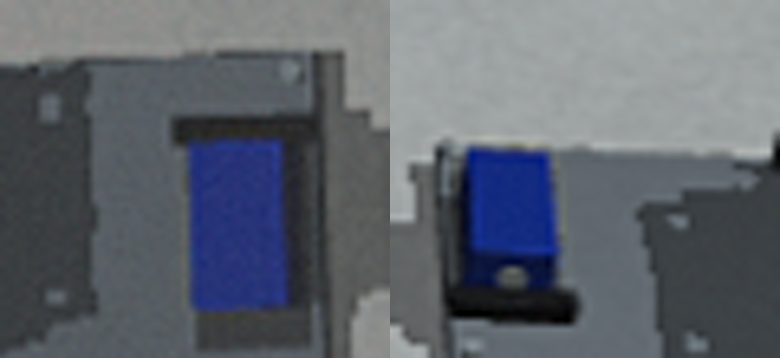

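Blue touches the fence squarely at the seat (top crop (238,222), scene crop (510,215)). Now the green block.

```bash
python3 steer.py '[{"dx":-0.0013,"dz":0.055,"jaw":65},{"dx":-0.0013,"dz":0.1,"jaw":65},{"dx":-0.0013,"dz":0.1075,"jaw":65},{"dx":-0.0013,"dz":0.1075,"jaw":65},{"dx":-0.0013,"dz":0.1075,"jaw":35},{"dx":-0.0013,"dz":0.1075,"jaw":35},{"dx":-0.0013,"dz":0.1075,"jaw":35},{"dx":-0.0013,"dz":0.1075,"jaw":35},{"dx":-0.0013,"dz":0.1075,"jaw":35}]'
python3 - <<'E'
from plan import *
print(p0,(R0.as_euler('zyx')))
# offset of block center along tool x (tool x = -length)
d=R0.inv().apply(np.array([439.4,-186.5,0])-p0);print('block in tool xy',d[:2])
R=tool(0); tgt=np.array([529.9,88.7,0])-R.apply([d[0],0,0]); tgt[2]=p0[2]+50+25
p1=p0+[0,0,120]
rows(p0,R0,[(p1,R0,35),([*tgt[:2],p1[2]],R,35)]);print(tgt)
E
```

```text
time: 16.6
position: [439.5, -187.2, 76.4]
orientation: [0.002, 0.184, 0.983, -0.0]
force: [-0.1, 1.5, 6.0]
gripper_width: 38.9
grasp_force: 63.0
[ 439.52215395 -187.21247246   76.40490886] [-2.77217352  0.00345272  3.14063425]
block in tool xy [0.64361247 0.59333513]
[0.000,0.000,0.000,-0.4,0.0,-120.0,35],
[-0.000,0.004,-0.422,14.3,290.2,-119.9,35],
[530.54273042  88.73368407 151.40490886]
```

Converted, 290.2 mm is 0.7255, 130 mm is 0.325, -0.422 rad is -0.211.

```bash
python3 steer.py '[{"dz":-0.075,"jaw":35},{"dz":-0.2,"jaw":35},{"dz":-0.3,"jaw":35},{"ay":0.002,"az":-0.1,"dx":0.0175,"dy":0.325,"dz":-0.3,"jaw":35},{"ay":0.002,"az":-0.211,"dx":0.0358,"dy":0.7255,"dz":-0.3,"jaw":35},{"ay":0.002,"az":-0.211,"dx":0.0358,"dy":0.7255,"dz":-0.3,"jaw":35},{"ay":0.002,"az":-0.211,"dx":0.0358,"dy":0.7255,"dz":-0.3,"jaw":35},{"ay":0.002,"az":-0.211,"dx":0.0358,"dy":0.7255,"dz":-0.3,"jaw":35},{"ay":0.002,"az":-0.211,"dx":0.0358,"dy":0.7255,"dz":-0.3,"jaw":35},{"ay":0.002,"az":-0.211,"dx":0.0358,"dy":0.7255,"dz":-0.3,"jaw":35}]'
python3 steer.py '[{"jaw":35},{"jaw":35},{"jaw":35}]'
cat > g.py <<'E'
from plan import *
import sys
rows(p0,R0,[([530.5,88.7,float(sys.argv[1])],tool(0),35)])
E
python3 g.py 131
```

```text
time: 17.6
position: [530.4, 93.4, 194.1]
orientation: [-0.002, -0.029, 1.0, 0.001]
force: [-0.5, -0.4, -2.5]
gripper_width: 39.0
grasp_force: 62.1
time: 17.9
position: [529.8, 87.7, 194.7]
orientation: [-0.002, -0.025, 1.0, 0.0]
force: [-0.3, 0.4, -0.9]
gripper_width: 38.8
grasp_force: 62.1
[0.001,-0.003,-0.002,-0.9,0.9,63.7,35],
```

Converted, 63 mm is 0.1575, 58 mm is 0.145, -0.003 rad is -0.0015.

```bash
python3 steer.py '[{"ay":-0.0015,"az":-0.001,"dx":-0.002,"dy":0.0023,"dz":0.1,"jaw":35},{"ay":-0.0015,"az":-0.001,"dx":-0.002,"dy":0.0023,"dz":0.145,"jaw":35},{"ay":-0.0015,"az":-0.001,"dx":-0.002,"dy":0.0023,"dz":0.1575,"jaw":35},{"ay":-0.0015,"az":-0.001,"dx":-0.002,"dy":0.0023,"dz":0.1575,"jaw":35},{"ay":-0.0015,"az":-0.001,"dx":-0.002,"dy":0.0023,"dz":0.1575,"jaw":35}]'
python3 g.py 127
```

```text
time: 18.4
position: [531.2, 89.5, 133.3]
orientation: [0.001, -0.027, 1.0, 0.001]
force: [0.2, 0.3, -0.2]
gripper_width: 38.5
grasp_force: 62.0
[0.001,0.002,0.001,0.7,-0.7,6.3,35],
```

Converted, 5.5 mm is 0.0138, 5 mm is 0.0125, 0.001 rad is 0.0005.

```bash
python3 steer.py '[{"az":0.0005,"dx":0.0018,"dy":-0.002,"dz":0.0075,"jaw":35},{"az":0.0005,"dx":0.0018,"dy":-0.002,"dz":0.0125,"jaw":35},{"az":0.0005,"dx":0.0018,"dy":-0.002,"dz":0.0138,"jaw":35},{"az":0.0005,"dx":0.0018,"dy":-0.002,"dz":0.0138,"jaw":35}]'
python3 g.py 127
```

```text
time: 18.8
position: [530.0, 89.1, 126.5]
orientation: [0.0, -0.027, 1.0, 0.0]
force: [-0.9, -0.4, -0.5]
gripper_width: 38.6
grasp_force: 62.2
[0.001,0.000,0.001,-0.5,-0.4,-0.5,35],
```

Converted, -110 mm is -0.275, -60 mm is -0.15, 0.001 rad is 0.0005.

```bash
python3 steer.py '[{"az":0.0005,"dx":-0.001,"dy":-0.001,"dz":0.002,"jaw":35},{"az":0.0005,"dx":-0.001,"dy":-0.001,"dz":0.002,"jaw":35},{"az":0.0005,"dx":-0.001,"dy":-0.001,"dz":0.002,"jaw":60},{"az":0.0005,"dx":-0.001,"dy":-0.001,"dz":0.002,"jaw":60},{"az":0.0005,"dx":-0.001,"dy":-0.001,"dz":0.002,"jaw":60},{"az":0.0005,"dx":-0.001,"dy":-0.001,"dz":-0.0375,"jaw":60},{"az":0.0005,"dx":-0.001,"dy":-0.001,"dz":-0.15,"jaw":60},{"az":0.0005,"dx":-0.001,"dy":-0.001,"dz":-0.275,"jaw":60}]'
python3 steer.py '[{"dx":0.25,"dy":0.25,"dz":-0.3,"jaw":24},{"dx":0.25,"dy":0.25,"dz":-0.3,"jaw":24},{"dx":0.25,"dy":0.25,"dz":-0.3,"jaw":24},{"dx":0.25,"dy":0.25,"dz":-0.3,"jaw":24},{"dx":0.25,"dy":0.25,"dz":-0.3,"jaw":24},{"dx":0.25,"dy":0.25,"dz":-0.3,"jaw":24}]'
python3 - <<'E'
from plan import *
print(robot.sense()['qpos'].round(2))
M=[]
for n in('scene','top'):
    c=robot.capture(n);np.savez(f'{n}4.npz',**c)
    M.append(cv2.resize(c['img'][170:240,130:250] if n=='top' else c['img'][120:225,360:480],(0,0),fx=3.3,fy=3.3,interpolation=cv2.INTER_CUBIC)[:,:,::-1])
    for k in('green','orange'):
        m=mask(c,k);r=np.zeros_like(m);r[100:240,(130 if n=='top' else 360):(245 if n=='top' else 480)]=1
        P=pts(c,m&r)
        if len(P)<5: print(n,k,len(P));continue
        Q=P[P[:,2]>np.median(P[:,2])-6];r=cv2.minAreaRect(Q[:,:2].astype(np.float32));print(n,k,len(P),Q.mean(0).round(1),np.round(r[0],1),np.round(r[1],1),r[2],Rt().inv().apply(Q.mean(0)-O).round(1))
h=min(len(m) for m in M);cv2.imwrite('pics/c4.png',np.hstack([m[:h] for m in M]))
E
```

```text
time: 19.6
position: [529.5, 88.5, 236.6]
orientation: [-0.002, -0.026, 1.0, 0.0]
force: [1.8, 0.1, 0.6]
gripper_width: 59.7
grasp_force: 0.0
time: 20.2
position: [425.1, 183.2, 357.7]
orientation: [0.001, -0.027, 1.0, 0.001]
force: [-0.3, 0.0, -1.7]
gripper_width: 23.6
grasp_force: 0.0
[ 0.33 -0.26  1.47  0.    1.93 -1.29]
scene green 229 [535.3  86.8  75. ] [532.9  87.3] [68.7 38.8] 3.167574405670166 [  5.3 -51.5  75. ]
scene orange 3
top green 402 [529.1  87.9  74.2] [529.2  87.8] [66.7 38.6] 1.7377511262893677 [ -0.8 -50.1  74.2]
top orange 0
```

View pics/c4.png

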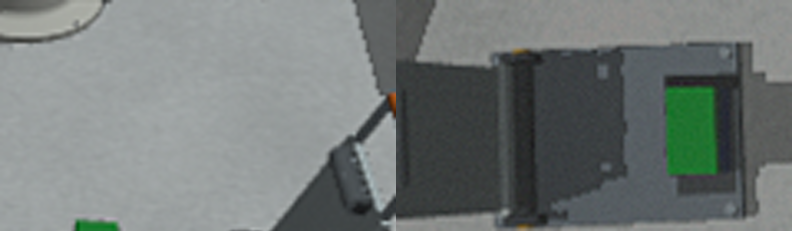

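Green sits squarely on blue (top crop (692,130); table frame −0.8, −50.1, top at z 74). Next I measure the leaning bar and re-grip it.

```bash
python3 - <<'E'
from plan import *
for n in('scene','top'):
    c=load(n,4)
    for th in(1.8,1.9): print(n,th,barpos(th).round(1),proj(c,barpos(th)).round(0))
    u,v=proj(c,barpos(1.9))[0].astype(int);m=mask(c,'orange');r=np.zeros_like(m);r[v-22:v+22,u-22:u+22]=1
    P=pts(c,m&r);print(len(P))
    if len(P): print(P.mean(0).round(1),np.percentile(P,[3,97],axis=0).round(1).tolist(),Rt().inv().apply(P.mean(0)-O).round(1))
R=tool(-1.0)
p,R=swing(1.88,-1.0,150)
a=np.array([425,430,370.])
rows(p0,R0,[(a,R,24)]);rows(a,R,[(p,R,24)])
E
```

```text
scene 1.8 [518.8 300.1 226.1] [[476. 158.]]
scene 1.9 [517.8 319.8 218.9] [[483. 161.]]
36
[518.1 318.7 223.1] [[473.0, 315.0, 221.1], [561.8, 322.1, 225.4]] [2.000e-01 1.809e+02 2.231e+02]
top 1.8 [518.8 300.1 226.1] [[112. 211.]]
top 1.9 [517.8 319.8 218.9] [[105. 211.]]
106
[520.7 321.5 222.5] [[472.2, 316.9, 219.4], [561.7, 326.4, 225.2]] [  3.  183.5 222.5]
[1.000,-0.002,0.000,-12.2,247.1,-14.7,24],
[0.000,0.000,0.000,-86.9,61.7,30.7,24],
```

Converted, 247.1 mm is 0.6178, 80 mm is 0.2, 1 rad is 0.5.

```bash
python3 steer.py '[{"ax":0.15,"dx":-0.0305,"dy":0.2,"dz":-0.0368,"jaw":24},{"ax":0.5,"dx":-0.0305,"dy":0.6178,"dz":-0.0368,"jaw":24},{"ax":0.5,"dx":-0.0305,"dy":0.6178,"dz":-0.0368,"jaw":24},{"ax":0.5,"dx":-0.0305,"dy":0.6178,"dz":-0.0368,"jaw":24},{"ax":0.5,"dx":-0.0305,"dy":0.6178,"dz":-0.0368,"jaw":24},{"ax":0.5,"dx":-0.0305,"dy":0.6178,"dz":-0.0368,"jaw":24},{"ax":0.5,"dx":-0.0305,"dy":0.6178,"dz":-0.0368,"jaw":24},{"ax":0.5,"dx":-0.0305,"dy":0.6178,"dz":-0.0368,"jaw":24},{"ax":0.5,"dx":-0.0305,"dy":0.6178,"dz":-0.0368,"jaw":24}]'
cat > pre.py <<'E'
from plan import *
import sys
p,R=swing(1.9,-1.0,float(sys.argv[1]));rows(p0,R0,[(p,R,24)])
E
python3 pre.py 130
```

```text
time: 21.2
position: [425.4, 430.2, 369.4]
orientation: [0.011, -0.023, 0.878, -0.479]
force: [-0.1, -0.5, -0.1]
gripper_width: 24.0
grasp_force: 0.0
[0.001,-0.002,0.001,-86.7,64.3,48.1,24],
```

Converted, -86.7 mm is -0.2168, 64.3 mm is 0.1608.

```bash
python3 steer.py '[{"dx":-0.2168,"dy":0.1608,"dz":0.12,"jaw":24},{"dx":-0.2168,"dy":0.1608,"dz":0.12,"jaw":24},{"dx":-0.2168,"dy":0.1608,"dz":0.12,"jaw":24},{"dx":-0.2168,"dy":0.1608,"dz":0.12,"jaw":24},{"dx":-0.2168,"dy":0.1608,"dz":0.12,"jaw":24},{"dx":-0.2168,"dy":0.1608,"dz":0.12,"jaw":24}]'
python3 pre.py 54
```

```text
time: 21.8
position: [510.3, 429.6, 294.7]
orientation: [0.014, -0.022, 0.879, -0.477]
force: [-0.4, 0.4, 1.1]
gripper_width: 23.7
grasp_force: 0.0
[0.005,0.002,-0.002,-1.5,4.0,79.5,24],
```

Converted, 25 mm is 0.0625, 15 mm is 0.0375.

```bash
python3 steer.py '[{"dx":-0.0038,"dy":0.0075,"dz":0.0375,"jaw":24},{"dx":-0.0038,"dy":0.0075,"dz":0.0625,"jaw":24},{"dx":-0.0038,"dy":0.0075,"dz":0.0625,"jaw":24},{"dx":-0.0038,"dy":0.0075,"dz":0.0625,"jaw":24}]'
python3 pre.py 54
```

```text
time: 22.2
position: [513.1, 410.6, 277.2]
orientation: [0.013, -0.023, 0.878, -0.478]
force: [-0.2, -0.2, 0.9]
gripper_width: 23.9
grasp_force: 0.0
[0.003,0.002,-0.001,0.1,-0.2,54.0,24],
```

Converted, 54 mm is 0.135, 53 mm is 0.1325.

```bash
python3 steer.py '[{"dz":0.075,"jaw":24},{"dz":0.1325,"jaw":24},{"dz":0.135,"jaw":24},{"dz":0.135,"jaw":24},{"dz":0.135,"jaw":6},{"dz":0.135,"jaw":6},{"dz":0.135,"jaw":6},{"dz":0.135,"jaw":6}]'
sed -i 's/^H=.*/H=np.array([*T(0,100,0)[:2],25.])/' st.py; python3 st.py
python3 - <<'E'
from plan import *
H=np.array([*T(0,100,0)[:2],25.])
arc(p0,R0,H,[-.05,-.1,-.15,-.2,-.25,-.3,-.35,-.4,-.45,-.5],6)
E
```

```text
time: 23.0
position: [516.1, 365.8, 247.5]
orientation: [0.014, -0.023, 0.878, -0.478]
force: [-0.4, 4.3, 6.2]
gripper_width: 8.0
grasp_force: 58.8
grip [518.5 320.5 218.2] theta,r [  1.904 210.176   0.807] T [0.07 0.11 0.09] q [ 0.82  0.61  0.91 -0.87  2.22 -1.13]
[-0.050,0.000,0.000,0.0,-11.3,6.2,6],
[-0.100,0.000,0.000,0.0,-22.2,12.9,6],
[-0.150,0.000,0.000,0.0,-32.8,20.1,6],
[-0.200,0.000,0.000,0.0,-43.0,27.9,6],
[-0.250,0.000,0.001,0.0,-52.8,36.1,6],
[-0.300,0.000,0.001,0.0,-62.2,44.9,6],
[-0.350,0.000,0.001,0.0,-71.2,54.1,6],
[-0.400,0.000,0.001,0.1,-79.6,63.7,6],
[-0.450,0.000,0.001,0.1,-87.6,73.8,6],
[-0.500,0.001,0.001,0.1,-95.1,84.2,6],
```

Converted, -79.6 mm is -0.199, -71.2 mm is -0.178, -0.4 rad is -0.2.

```bash
python3 steer.py '[{"ax":-0.015,"dy":-0.017,"dz":0.0093,"jaw":6},{"ax":-0.035,"dy":-0.0393,"dz":0.022,"jaw":6},{"ax":-0.05,"dy":-0.0555,"dz":0.0323,"jaw":6},{"ax":-0.075,"dy":-0.082,"dz":0.0503,"jaw":6},{"ax":-0.1,"dy":-0.1075,"dz":0.0698,"jaw":6},{"ax":-0.125,"dy":-0.132,"dz":0.0903,"jaw":6},{"ax":-0.15,"dy":-0.1555,"dz":0.1123,"jaw":6},{"ax":-0.175,"dy":-0.178,"dz":0.1353,"jaw":6},{"ax":-0.2,"dy":-0.199,"dz":0.1593,"jaw":6},{"ax":-0.2,"dy":-0.199,"dz":0.1593,"jaw":6}]'
python3 st.py
python3 - <<'E'
from plan import *
H=np.array([*T(0,100,0)[:2],25.])
arc(p0,R0,H,[-.04*i for i in range(1,11)],6)
E
```

```text
time: 24.0
position: [522.4, 266.7, 279.1]
orientation: [0.009, -0.024, 0.956, -0.294]
force: [5.8, 0.7, 1.7]
gripper_width: 7.7
grasp_force: 62.6
grip [524.1 236.5 234.4] theta,r [  1.492 209.431   1.916] T [ 0.31 -0.66  0.65] q [ 0.63  0.26  1.17 -0.55  2.   -1.15]
[-0.040,0.000,0.000,-0.0,-9.0,4.9,6],
[-0.080,0.000,0.000,-0.0,-17.7,10.2,6],
[-0.120,0.000,0.000,-0.0,-26.3,15.9,6],
[-0.160,0.000,0.000,-0.0,-34.6,21.8,6],
[-0.200,0.000,0.000,-0.1,-42.6,28.1,6],
[-0.240,0.001,0.000,-0.1,-50.4,34.7,6],
[-0.280,0.001,0.000,-0.1,-57.9,41.7,6],
[-0.320,0.001,0.001,-0.1,-65.2,48.9,6],
[-0.360,0.001,0.001,-0.1,-72.1,56.4,6],
[-0.400,0.001,0.001,-0.1,-78.8,64.2,6],
```

Converted, -78.8 mm is -0.197, -72.1 mm is -0.1803, -0.4 rad is -0.2.

```bash
python3 steer.py '[{"ax":-0.02,"dx":-0.0008,"dy":-0.0225,"dz":0.0123,"jaw":6},{"ax":-0.04,"dx":-0.0013,"dy":-0.0443,"dz":0.0255,"jaw":6},{"ax":-0.06,"dx":-0.0013,"dy":-0.0658,"dz":0.0398,"jaw":6},{"ax":-0.08,"dx":-0.0013,"dy":-0.0865,"dz":0.0545,"jaw":6},{"ax":-0.1,"dx":-0.0013,"dy":-0.1065,"dz":0.0703,"jaw":6},{"ax":-0.12,"dx":-0.0013,"dy":-0.126,"dz":0.0868,"jaw":6},{"ax":-0.14,"dx":-0.0013,"dy":-0.1448,"dz":0.1043,"jaw":6},{"ax":-0.16,"dx":-0.0013,"dy":-0.163,"dz":0.1223,"jaw":6},{"ax":-0.18,"dx":-0.0013,"dy":-0.1803,"dz":0.141,"jaw":6},{"ax":-0.2,"dx":-0.0013,"dy":-0.197,"dz":0.1605,"jaw":6}]'
python3 st.py
python3 - <<'E'
from plan import *
H=np.array([*T(0,100,0)[:2],25.])
arc(p0,R0,H,[-.04*i for i in range(1,11)],6)
E
```

```text
time: 25.0
position: [528.6, 166.9, 269.9]
orientation: [0.004, -0.026, 0.995, -0.099]
force: [9.4, -0.0, -0.9]
gripper_width: 7.6
grasp_force: 62.4
grip [529.3 156.3 217. ] theta,r [  1.096 208.681   2.99 ] T [ 0.23 -1.21  0.4 ] q [ 0.34  0.    1.39 -0.2   1.8  -1.33]
[-0.040,0.000,0.000,0.0,-8.9,4.9,6],
[-0.080,0.000,0.000,0.0,-17.7,10.2,6],
[-0.120,0.000,0.000,0.1,-26.2,15.8,6],
[-0.160,0.000,0.001,0.1,-34.5,21.7,6],
[-0.200,0.000,0.001,0.1,-42.6,27.9,6],
[-0.240,0.000,0.001,0.1,-50.4,34.5,6],
[-0.280,0.000,0.001,0.1,-57.9,41.4,6],
[-0.320,0.000,0.001,0.2,-65.1,48.6,6],
[-0.360,0.000,0.001,0.2,-72.1,56.1,6],
[-0.400,0.000,0.002,0.2,-78.7,63.8,6],
```

Converted, -78.7 mm is -0.1968, -72.1 mm is -0.1803, -0.4 rad is -0.2.

```bash
python3 steer.py '[{"ax":-0.02,"dx":-0.0018,"dy":-0.0223,"dz":0.0123,"jaw":6},{"ax":-0.04,"dx":-0.003,"dy":-0.0443,"dz":0.0255,"jaw":6},{"ax":-0.06,"dx":-0.004,"dy":-0.0655,"dz":0.0395,"jaw":6},{"ax":-0.08,"dx":-0.0048,"dy":-0.0863,"dz":0.0543,"jaw":6},{"ax":-0.1,"dx":-0.0053,"dy":-0.1065,"dz":0.0698,"jaw":6},{"ax":-0.12,"dx":-0.0058,"dy":-0.126,"dz":0.0863,"jaw":6},{"ax":-0.14,"dx":-0.0063,"dy":-0.1448,"dz":0.1035,"jaw":6},{"ax":-0.16,"dx":-0.0065,"dy":-0.1628,"dz":0.1215,"jaw":6},{"ax":-0.18,"dx":-0.0068,"dy":-0.1803,"dz":0.1403,"jaw":6},{"ax":-0.2,"dx":-0.007,"dy":-0.1968,"dz":0.1595,"jaw":6}]'
python3 st.py
python3 - <<'E'
from plan import *
H=np.array([*T(0,100,0)[:2],25.])
arc(p0,R0,H,[-.03*i for i in range(1,9)],6)
E
```

```text
time: 26.0
position: [534.6, 77.2, 221.8]
orientation: [-0.004, -0.026, 0.995, 0.101]
force: [1.8, -0.6, -3.6]
gripper_width: 7.9
grasp_force: 62.1
grip [533.9  88.  168.9] theta,r [  0.692 208.02    3.996] T [-0.15 -0.26  0.11] q [-0.02 -0.07  1.55  0.2   1.68 -1.62]
[-0.030,0.000,-0.000,-0.0,-6.7,3.7,6],
[-0.060,0.000,-0.000,-0.0,-13.3,7.5,6],
[-0.090,0.000,-0.000,-0.0,-19.7,11.6,6],
[-0.120,0.000,-0.000,-0.0,-26.1,15.8,6],
[-0.150,0.000,-0.000,-0.0,-32.3,20.2,6],
[-0.180,0.000,-0.000,-0.0,-38.4,24.8,6],
[-0.210,0.000,-0.000,-0.1,-44.3,29.6,6],
[-0.240,0.000,-0.000,-0.1,-50.1,34.6,6],
```

Converted, -42.3 mm is -0.1058, -38.4 mm is -0.096, -0.18 rad is -0.09.

```bash
python3 steer.py '[{"ax":-0.01,"dx":-0.0008,"dy":-0.0113,"dz":0.006,"jaw":6},{"ax":-0.02,"dx":-0.001,"dy":-0.0223,"dz":0.0125,"jaw":6},{"ax":-0.03,"dx":-0.0013,"dy":-0.0333,"dz":0.0188,"jaw":6},{"ax":-0.04,"dx":-0.0015,"dy":-0.044,"dz":0.0255,"jaw":6},{"ax":-0.05,"dx":-0.0018,"dy":-0.0545,"dz":0.0325,"jaw":6},{"ax":-0.06,"dx":-0.002,"dy":-0.0653,"dz":0.0395,"jaw":6},{"ax":-0.07,"dx":-0.002,"dy":-0.0755,"dz":0.0468,"jaw":6},{"ax":-0.08,"dx":-0.002,"dy":-0.0858,"dz":0.0543,"jaw":6},{"ax":-0.09,"dx":-0.002,"dy":-0.096,"dz":0.062,"jaw":6},{"ax":-0.1,"dx":-0.002,"dy":-0.1058,"dz":0.07,"jaw":6}]'
python3 st.py
python3 - <<'E'
from plan import *
H=np.array([*T(0,100,0)[:2],25.])
arc(p0,R0,H,[-.02*i for i in range(1,6)],6)
E
```

```text
time: 27.0
position: [536.9, 41.8, 186.1]
orientation: [-0.006, -0.026, 0.979, 0.2]
force: [-4.9, 1.0, -3.7]
gripper_width: 7.7
grasp_force: 62.0
grip [535.6  63.  136.5] theta,r [  0.495 207.777   4.407] T [-0.31  0.73  0.47] q [-0.18 -0.03  1.61  0.39  1.66 -1.78]
[-0.020,0.000,-0.000,-0.0,-4.5,2.4,6],
[-0.040,0.000,-0.000,-0.0,-8.9,4.9,6],
[-0.060,0.000,-0.000,-0.0,-13.3,7.5,6],
[-0.080,0.000,-0.000,-0.0,-17.6,10.1,6],
[-0.100,0.000,-0.000,-0.0,-21.9,12.9,6],
```

Near contact now (θ ≈ 0.495). I'll take small steps and watch Fz.

Converted, -11.1 mm is -0.0278, -8.9 mm is -0.0223, -0.05 rad is -0.025.

```bash
python3 steer.py '[{"ax":-0.005,"dx":0.0008,"dy":-0.0055,"dz":0.003,"jaw":6},{"ax":-0.01,"dx":0.0015,"dy":-0.0113,"dz":0.006,"jaw":6},{"ax":-0.015,"dx":0.002,"dy":-0.0168,"dz":0.009,"jaw":6},{"ax":-0.02,"dx":0.002,"dy":-0.0223,"dz":0.0123,"jaw":6},{"ax":-0.025,"dx":0.002,"dy":-0.0278,"dz":0.0155,"jaw":6},{"ax":-0.025,"dx":0.002,"dy":-0.0278,"dz":0.0155,"jaw":6}]'
python3 st.py; python3 steer.py '[{"ax":-0.005,"dy":-0.0055,"dz":0.003,"jaw":6},{"ax":-0.005,"dy":-0.0055,"dz":0.003,"jaw":6}]'; python3 st.py
```

```text
time: 27.6
position: [537.2, 34.2, 176.4]
orientation: [-0.006, -0.025, 0.974, 0.224]
force: [0.8, 6.4, -6.9]
gripper_width: 7.8
grasp_force: 61.5
grip [535.9  57.8 127.9] theta,r [  0.447 207.776   4.435] T [ 0.11 -0.18  0.04] q [-0.21 -0.02  1.62  0.44  1.66 -1.82]
time: 27.8
position: [537.2, 32.9, 174.6]
orientation: [-0.006, -0.026, 0.973, 0.229]
force: [0.9, 7.0, -6.8]
gripper_width: 7.5
grasp_force: 61.5
grip [536.   56.9 126.2] theta,r [  0.438 207.748   4.421] T [ 0.09 -0.1   0.11] q [-0.22 -0.02  1.62  0.45  1.66 -1.83]
```

Converted, -3.5 mm is -0.0088, 2.3 mm is 0.0058, -0.01 rad is -0.005.

```bash
python3 steer.py '[{"ax":-0.005,"dy":-0.0033,"dz":0.0058,"jaw":6},{"ax":-0.01,"dy":-0.0088,"dz":0.0088,"jaw":6},{"ax":-0.01,"dy":-0.0088,"dz":0.0088,"jaw":6}]';  python3 steer.py '[{"ax":-0.0025,"dy":-0.0028,"dz":0.0015,"jaw":6},{"ax":-0.0025,"dy":-0.0028,"dz":0.0015,"jaw":6}]'; python3 st.py
```

```text
time: 28.1
position: [537.4, 30.0, 170.2]
orientation: [-0.006, -0.025, 0.971, 0.238]
force: [0.1, -2.5, -2.4]
gripper_width: 8.2
grasp_force: 62.4
time: 28.3
position: [537.4, 29.5, 169.5]
orientation: [-0.006, -0.025, 0.97, 0.24]
force: [-0.7, -4.3, -1.0]
gripper_width: 7.8
grasp_force: 62.6
grip [536.2  54.6 121.7] theta,r [  0.413 207.625   4.505] T [-0.94  0.15  0.25] q [-0.24 -0.01  1.62  0.47  1.66 -1.85]
```

Converted, -1.4 mm is -0.0035, 0.3 mm is 0.0008, -0.005 rad is -0.0025.

```bash
python3 steer.py '[{"ax":-0.0025,"dy":-0.0035,"dz":0.0008,"jaw":6},{"ax":-0.0025,"dy":-0.0035,"dz":0.0008,"jaw":6}]';  python3 steer.py '[{"ax":-0.0025,"dy":-0.0028,"dz":0.0015,"jaw":6},{"ax":-0.0025,"dy":-0.0028,"dz":0.0015,"jaw":6}]'; python3 steer.py '[{"ax":-0.0025,"dy":-0.0028,"dz":0.0015,"jaw":6},{"ax":-0.0025,"dy":-0.0028,"dz":0.0015,"jaw":6}]'; python3 st.py
```

```text
time: 28.5
position: [537.5, 29.1, 169.1]
orientation: [-0.006, -0.026, 0.97, 0.243]
force: [-1.1, -3.3, 3.2]
gripper_width: 8.1
grasp_force: 62.9
time: 28.7
position: [537.5, 28.8, 168.9]
orientation: [-0.006, -0.026, 0.969, 0.246]
force: [-2.7, -3.6, 7.6]
gripper_width: 7.8
grasp_force: 63.2
time: 28.9
position: [537.5, 28.5, 168.7]
orientation: [-0.006, -0.026, 0.968, 0.249]
force: [-4.0, -2.8, 11.5]
gripper_width: 8.1
grasp_force: 63.4
grip [536.2  54.5 121.4] theta,r [  0.412 207.603   4.53 ] T [0.33 0.72 0.5 ] q [-0.24 -0.    1.62  0.48  1.66 -1.86]
```

Converted, 0.7 mm is 0.0018, -0.5 mm is -0.0013.

```bash
python3 steer.py '[{"dx":-0.001,"dy":-0.0013,"dz":0.0018,"jaw":6},{"dx":-0.001,"dy":-0.0013,"dz":0.0018,"jaw":6}]'
```

```text
time: 29.1
position: [537.6, 28.5, 168.6]
orientation: [-0.006, -0.027, 0.968, 0.249]
force: [-8.5, -2.4, 14.8]
gripper_width: 8.0
grasp_force: 63.9
```

Converted, 1.2 mm is 0.003, -0.1 mm is -0.0003.

```bash
python3 steer.py '[{"dx":0.003,"dy":-0.0003,"dz":0.0003,"jaw":6},{"dx":0.003,"dy":-0.0003,"dz":0.0003,"jaw":6},{"dx":0.003,"dy":-0.0003,"dz":0.0003,"jaw":6}]'; python3 steer.py '[{"dx":0.0005,"dy":-0.0003,"dz":0.0003,"jaw":6},{"dx":0.0005,"dy":-0.0003,"dz":0.0003,"jaw":6},{"dx":0.0005,"dy":-0.0003,"dz":0.0003,"jaw":6},{"dx":0.0005,"dy":-0.0003,"dz":0.0003,"jaw":6},{"dx":0.0005,"dy":-0.0003,"dz":0.0003,"jaw":6}]'
```

```text
time: 29.4
position: [537.4, 28.5, 168.7]
orientation: [-0.004, -0.027, 0.968, 0.249]
force: [-3.3, -1.0, 12.3]
gripper_width: 7.8
grasp_force: 63.6
time: 29.9
position: [537.3, 28.4, 168.7]
orientation: [-0.004, -0.027, 0.968, 0.249]
force: [-2.4, -2.3, 12.8]
gripper_width: 7.8
grasp_force: 63.6
```

Converted, 0.7 mm is 0.0018, -0.3 mm is -0.0008.

```bash
python3 steer.py '[{"dx":0.0005,"dy":-0.0008,"dz":0.0018,"jaw":6},{"dx":0.0005,"dy":-0.0008,"dz":0.0018,"jaw":6},{"dx":0.0005,"dy":-0.0008,"dz":0.0018,"jaw":6}]'; python3 steer.py '[{"dx":0.0003,"jaw":6},{"dx":0.0003,"jaw":6},{"dx":0.0003,"jaw":6}]'; python3 steer.py '[{"jaw":6},{"jaw":6},{"jaw":6},{"jaw":6}]'
```

```text
time: 30.2
position: [537.3, 28.4, 168.6]
orientation: [-0.004, -0.027, 0.968, 0.249]
force: [-1.6, -1.3, 15.3]
gripper_width: 7.8
grasp_force: 63.9
time: 30.5
position: [537.3, 28.4, 168.6]
orientation: [-0.003, -0.027, 0.968, 0.249]
force: [-3.3, -1.9, 15.4]
gripper_width: 7.9
grasp_force: 63.9
time: 30.9
position: [537.3, 28.5, 168.6]
orientation: [-0.003, -0.027, 0.968, 0.249]
force: [-1.9, -2.1, 15.2]
gripper_width: 7.8
grasp_force: 63.9
```

Converted, -2.8 mm is -0.007, -1.4 mm is -0.0035.

```bash
python3 steer.py '[{"dy":0.0018,"dz":-0.0035,"jaw":6},{"dy":0.0035,"dz":-0.007,"jaw":6},{"dy":0.0035,"dz":-0.007,"jaw":6}]'; python3 steer.py '[{"jaw":26},{"jaw":26},{"jaw":26},{"dz":-0.02,"jaw":26},{"dz":-0.075,"jaw":26},{"dz":-0.175,"jaw":26},{"dz":-0.3,"jaw":26},{"dz":-0.3,"jaw":26},{"dz":-0.3,"jaw":26}]'; python3 - <<'E'
from plan import *
c=robot.capture('top');s=robot.capture('scene')
YAW=0
P=pts(c,mask(c,'orange'));r=proj(c,barpos(.41))[0];print('bar pred',barpos(.41).round(1))
for n,d in(('top',c),('scene',s)):
    u,v=proj(d,barpos(.41))[0].astype(int);m=mask(d,'orange');r=np.zeros_like(m);r[v-25:v+25,u-25:u+25]=1;P=pts(d,m&r);print(n,len(P),P.mean(0).round(1))
    for k,a in(('blue',(529.9,88,50)),('green',(529.9,88,75))):
        u,v=proj(d,np.array(a))[0].astype(int);m=mask(d,k);r=np.zeros_like(m);r[v-25:v+25,u-25:u+25]=1;P=pts(d,m&r)
        d4=load(n,4);P4=pts(d4,mask(d4,k)&r)
        if len(P): print(n,k,len(P),P.mean(0).round(1),'x',np.percentile(P[:,0],[2,98]).round(1),'before',len(P4),P4.mean(0).round(1),np.percentile(P4[:,0],[2,98]).round(1))
E
```

```text
time: 31.2
position: [537.3, 28.5, 168.8]
orientation: [-0.004, -0.026, 0.968, 0.249]
force: [5.0, 2.2, 4.7]
gripper_width: 8.0
grasp_force: 62.5
time: 32.1
position: [539.4, -30.9, 274.3]
orientation: [-0.005, -0.025, 0.969, 0.247]
force: [0.2, -0.4, -0.5]
gripper_width: 26.3
grasp_force: 0.0
bar pred [531.8  51.5 122.5]
top 83 [531.7  52.7 129.1]
top green 194 [530.4  80.3  73.6] x [498.7 562.6] before 402 [530.3  88.2  72.5] [496.1 567.1]
scene 41 [539.2  51.9 127.5]
scene blue 29 [566.1  87.8  38.7] x [562.4 569.9] before 25 [566.1  86.5  39.2] [563.1 568.7]
scene green 112 [539.7  81.2  72.2] x [503.8 567.6] before 229 [537.   86.5  73.9] [501.7 566.7]
```

```bash
python3 - <<'E'
from plan import *
for d in(load('scene',4),robot.capture('scene')):
    for k,z in(('blue',38),('green',62)):
        u,v=proj(d,[565,88,z])[0].astype(int);m=mask(d,k)
        print(k,[(np.nonzero(m[r,u-25:u+25])[0][[0,-1]]+u-25).tolist() if m[r,u-25:u+25].any() else None for r in range(v-6,v+7)],v)
s=robot.sense();print(s['time'],s['force'].round(1))
E
```

```text
blue [None, None, None, None, [383, 383], [383, 392], [383, 395], [383, 386], [383, 392], [391, 394], None, None, None] 210
green [[383, 396], [383, 396], [383, 396], [384, 396], [388, 396], None, [384, 384], [395, 395], [384, 395], None, None, None, None] 205
blue [None, None, None, None, [383, 387], [383, 392], [383, 394], [383, 393], [383, 394], [386, 393], None, None, None] 210
green [[383, 389], [383, 391], [383, 391], [384, 392], [389, 393], [396, 396], [384, 384], [384, 396], [384, 395], None, None, None, None] 205
32.25 [ 0.1 -0.5 -0. ]
```

The stack hasn't shifted: both blocks' end faces span the same columns as before. The plate rests at 0.41 rad, and the robot is clear of everything.

```bash
python3 -c "
from rig import robot
print(robot.close_job())"
```

```text
the job is handed in; nothing more can be done
None
```

The job is handed in: the plate rests by itself at about 0.41 rad on the blue and green stack (blue against the fence), bedded with about 15 N for over half a second, and the robot is clear; the handover gave no verdict.

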